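# Shut and screw down the lid of the bench dust hood

## Robot

A 7-joint arm with a two-finger parallel gripper is mounted at the origin on the work surface. World frame = base frame: x ahead of the robot, y to its left, z up, the work surface at z = 0. Lengths are in mm, angles in degrees, forces in N, time in s.
With the tool pointing down it reaches from about 400 to 900 mm from the base axis. Payload 5.6 kg.
Tool frame: the origin (TCP) lies midway between the tips of the shut fingers; the grasp point (between the pads) lies 19 mm behind it; z points along the fingers, y is the direction in which the jaws open and shut (so a half turn about z gives the same grasp; the last joint's range is limited). The gripper opens to 92 mm and grips with 3 to 60 N. Pads are 20 mm wide; open, the fingers measure 128 mm over their backs; the gripper's body (75 mm by 189 mm) begins 69 mm behind the grasp point.
Start: joints at [-75.401, 26.786, -0.665, 91.828, 0.344, 61.387, -3.226], TCP at [190.763, 621.384, 214.592] pointing down, gripper open.
Joint ranges: [-144.91, 144.91], [-17.63, 115.5], [-89.93, 88.59], [15.96, 139.68], [-74.01, 254.01], [8.47, 105.57], [-167.45, 167.45]. Speed limits (degrees/s): [147.25, 147.25, 180, 180, 180, 180, 180].

## Interface

Orientations are given as a 3x3 rotation matrix whose columns are the frame's x, y, z axes.
In Python, from cell import manip gives the robot as it stands.
- The arm moves only by the tool servo_tool, never from a script. Its arguments are lists of equal length, an entry for each row: "slide": the shift along the tool's x, y, z in units of 50 mm (1.0 is 50 mm), a list of three; "turn": the turn about the tool's z in units of 8 degrees (1.0 is 8 degrees); "hand": the finger opening in mm, from 0 to 91.9. A call has exactly 5 rows; each row shifts and turns the commanded pose from where the row before left it, along the tool's axes as they then stand; what a row does not reach is not made up. A row lasts 1/8 s, in which the tool goes at most 62.5 mm and 10.7 degrees, less where a joint would pass 70% of its speed; a pose out of reach is approached as far as the arm can. A call is refused whole if a number of a shift passes 1 or a number of a turn 1, either way. A call with a gripper value outside its range is refused whole. The fingers move at their own pace and stop on an object; "grip_force" is the grip in N (left out, the last holds). Time passes only in rows, so rows that do not move let the fingers close, or fill a call up. It gives the time, the measured TCP pose, the force and the opening at its end, in the units of the state.
- manip.state(): the state, without advancing time (a new reading comes with each control period).
- manip.read_camera(name): name is "scene" or "top" or "wrist"; returns (picture, depth): 420x560x3 uint8, blue, green, red; 420x560 float32, mm along the optical axis (not along the pixel's ray), 0 where there is no reading.
- manip.camera_model(name): a dict with "fx", "fy", "cx", "cy" (pixels), "world_to_cam" (4x4, takes a point from world to camera coordinates). Camera axes: x right, y up, looking along -z (the intrinsics and any distortion apply to the point x, -y, -z); pixel columns grow to the right and rows downward; lengths in mm; the calibration is good to about 2 mm. A picture is of the moment at which its call begins: read the wrist's pose just before it. camera_model takes no time and is no camera call; for the wrist camera it gives the pose at the moment of the call.
- manip.hand_in(): hands the job in, once; it reports no verdict.
The state is a dict: "t": time; "joint_positions": joint angles; "qd": joint speeds; "tau": joint torques, N m; "ee_pos": TCP position; "tool_rot": TCP orientation; "contact_force": force on the tool from outside, world axes, zero at the start; "wrist_torque": the same for the moment, N m; "grip_width": finger opening in mm.
Only numpy, scipy, OpenCV 4.12 (cv2) and the standard library are available. Lean on these libraries where they do the work, as an engineer would, in place of code of your own. Each camera call takes 0.05 s, during which the arm holds its last target.

## Task

Close the sloping lid of the acrylic dust hood on the jeweller's bench: press its yellow pad down until the lid snaps past the orange catch and is fully shut. Then fasten it with the red captive screw-knob on the lid: push the knob in against its spring, turn it clockwise while pushing until the thread takes, and go on turning clockwise to its stop. Let go of everything at the end, and leave the bur block, the jar and the handpiece on its rest undisturbed.

Things in the scene. Friction and masses are not known exactly. Their poses are not given: they have to be found in the camera images.
- hood: Fixed clear acrylic dust hood, 210 (x) by 270 (y) mm, 200 high at the back, 100 in front. Origin: centre of its underside; +x from its low front (robot side) to its high back, z up. The lid's hinge axis lies along hood y through (100, 0, 200) mm; shut, the lid slopes down to the front at 25 deg (0.4363 rad). An orange sprung catch at the lid's front edge, in line with the pad, stands 8 mm over the shut lid.
- lid (a joint): Opening of the lid, rad: 0 shut (rigid stop), grows as its front rises. Starts part open, stays where left (1 to 3 N at the pad moves it). In the last 0.06 rad it meets the catch: the push at the pad rises to 8 to 13 N near 0.045, then gives way near 0.025 rad; the lid then sits on its stop and is held. Clear panel 229 mm (hinge to front) by 256 by 5.
- hinge_mid (a point): Middle of the lid's hinge axis, turning with the lid: x in the panel, from its front edge towards the hinge; y along the hinge (a positive turn about y opens the lid); z the panel's outward normal. The panel's upper face is at z = 5 mm.
- pad (a point): Centre of the upper face of the yellow push pad (40 by 50 by 5 mm) on the lid near its front edge; at (-195, 60, 10) mm in the hinge_mid frame; same axes as hinge_mid.
- knob_grip (a point): Centre of the knob's red grip bar: 42 long (x), 14 thick (y), 30 high (z); under it a black disc, radius 19, 8 thick. z: the screw axis, out of the lid and square to it. In hinge_mid's frame it is at (-165, -55, 39) mm, sprung out. At knob_turn 0 the bar lies along the lid's x, white mark at its +x end. Grip the bar across its thickness, tool along the screw axis.
- knob_turn (a joint): Turn of the knob, rad, clockwise seen from outside is positive. Starts between 0 and 0.5; stop (tight) at 2.5. Light friction, 0.035 N m. Lid shut and knob not pushed in: blocked at about 0.9 by the thread's start. Pushed in 7 mm or more it passes; from about 1.1 on the thread holds it in and draws it down as it turns.
- knob_press (a joint): How far the knob is pushed in, m: 0 = sprung out, 0.009 = rigid stop. Spring: 3 N at 0, 8.4 N at 0.009. Springs back out if released before the thread has taken (knob_turn below about 1.1); about 0.008 when screwed tight.
- bur_block: Bystander: loose wooden block 60 x 50 x 30 mm with upright steel burs, 61 mm tall in all. Origin: centre of underside.
- jar: Bystander: loose amber glass jar, radius 26, height 55 mm, metal cap. Origin: centre of underside.
- handpiece: Bystander: loose black rest 80 x 50 mm with a grey grinding handpiece lying on it, about 115 mm long along x, 54 mm high. Origin: centre of underside.

How it is judged (in metres and radians):
On the way, in this order (a step that is already met when the one before it is completed fails the run):
1. the lid is snapped fully shut (value of joint lid below 0.012 rad), for 0.2 s.
2. with the lid shut, the knob has been pushed in and turned until its thread has taken (value of joint lid below 0.015 rad and value of joint knob_press above 0.004 m and value of joint knob_turn above 1.15 rad), for 0.1 s.
At the end, for the whole second after the job is handed in: The lid is fully shut (within 0.015 rad), the knob is held in by its thread (more than 6 mm in) and turned to within 0.25 rad of its stop, and the bur block, jar and handpiece stand within 30 mm of where they were (value of joint lid below 0.015 rad and value of joint knob_press above 0.006 m and value of joint knob_turn above 2.25 rad and distance of each of bur_block, jar, handpiece from where it was at the start of the episode below 0.03 m); the robot touches nothing.
It fails at once if the bur block is knocked over or pushed away (distance of bur_block from where it was at the start of the episode above 0.03 m or angle between bur_block's own z axis and vertical above 0.5 rad).
It fails at once if the jar is knocked over or pushed away (distance of jar from where it was at the start of the episode above 0.03 m or angle between jar's own z axis and vertical above 0.5 rad).
It fails at once if the handpiece is knocked over or pushed away (distance of handpiece from where it was at the start of the episode above 0.03 m or angle between handpiece's own z axis and vertical above 0.5 rad).
It also fails if it takes over 61 s, if anything falls off the work surface, if the arm or the gripper's body presses on something with over 40 N, if the wrist force passes 120 N, or if a joint passes its speed limit or range.

## Working session

There is one attempt and no reset: what is moved stays moved. The work goes in short steps, Python scripts to look and compute and a tool call to move; the robot and the scene stay as the last step left them, time stands still between calls to the robot, and variables do not carry over. Pictures are saved under pics/ and viewed, and the job is handed in when it is done.

Besides the shell and the picture viewer there is one more tool, called after "Call:" as name(argument=value, ...), one argument or row to a line, values as JSON. servo_tool: Moves the arm, as the interface text tells. Its arguments: {"type":"object","properties":{"slide":{"type":"array"},"turn":{"type":"array"},"hand":{"type":"array"},"grip_force":{"type":"number"}},"required":["slide","turn","hand"]}

```bash
ls; mkdir -p pics
python3 - <<'E'
from cell import manip
import cv2,numpy as np
s=manip.state();print({k:(np.round(v,3).tolist()) for k,v in s.items()})
for n in("scene","top"):
    p,d=manip.read_camera(n);cv2.imwrite(f"pics/{n}0.png",p);np.save(f"pics/{n}0.npy",d)
    m=manip.camera_model(n);print(n,m)
E
```

```text
pics
{'t': 0.0, 'joint_positions': [-75.401, 26.835, -0.664, 91.88, 0.343, 61.387, -3.226], 'qd': [0.055, -0.049, -0.066, -0.07, -0.001, -0.117, -0.02], 'tau': [-0.001, -52.056, -0.013, -24.376, -0.057, 0.017, 0.0], 'ee_pos': [190.629, 620.817, 213.659], 'tool_rot': [[-0.956, 0.294, -0.0], [0.294, 0.956, -0.002], [-0.0, -0.002, -1.0]], 'contact_force': [-0.482, -0.569, 0.118], 'wrist_torque': [-0.04, 0.033, 0.014], 'grip_width': 91.642}
scene {'fx': 505.9250260856567, 'fy': 505.9250260856567, 'cx': 280.7106305681062, 'cy': 213.20655553565553, 'world_to_cam': array([[-8.37950490e-01,  5.45639492e-01,  1.07944960e-02,
         5.03526036e+02],
       [-4.42482503e-01, -6.90841933e-01,  5.71792496e-01,
         2.01148106e+02],
       [ 3.19449857e-01,  4.74357426e-01,  8.20327264e-01,
        -1.41547093e+03],
       [ 0.00000000e+00,  0.00000000e+00,  0.00000000e+00,
         1.00000000e+00]])}
top {'fx': 425.16801572761113, 'fy': 425.16801572761113, 'cx': 288.79072787628724, 'cy': 208.8659296546359, 'world_to_cam': array([[-2.56848573e-03, -9.99721489e-01,  2.34595031e-02,
        -9.65627193e+00],
       [ 9.91125942e-01,  5.72819677e-04,  1.32924937e-01,
        -6.38311867e+02],
       [-1.32901354e-01,  2.35927379e-02,  9.90848431e-01,
        -8.74312055e+02],
       [ 0.00000000e+00,  0.00000000e+00,  0.00000000e+00,
         1.00000000e+00]])}
```

View pics/scene0.png

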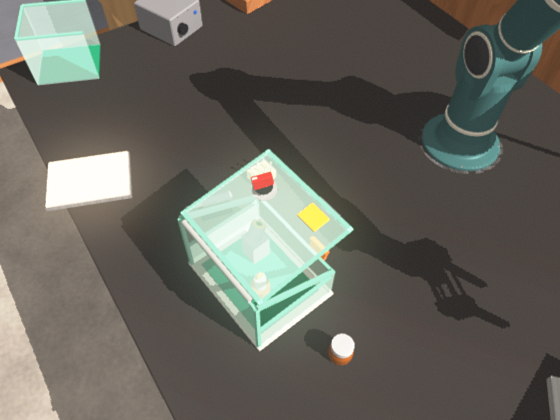

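View pics/top0.png

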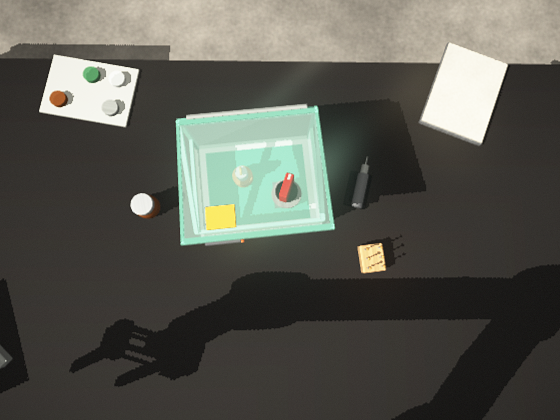

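```bash
cat > h.py <<'E'
import cv2,numpy as np
def ray(m,u,v):
    W=np.array(m["world_to_cam"]);R=W[:3,:3];t=W[:3,3]
    d=np.array([(u-m["cx"])/m["fx"],-(v-m["cy"])/m["fy"],-1.0])
    return -R.T@t,R.T@d   # o + depth*d
def pts(m,d,mask):
    vs,us=np.nonzero(mask&(d>0));W=np.array(m["world_to_cam"])
    z=d[vs,us];c=np.stack([(us-m["cx"])/m["fx"]*z,-(vs-m["cy"])/m["fy"]*z,-z],1)
    return (c-W[:3,3])@W[:3,:3]
def proj(m,p):
    W=np.array(m["world_to_cam"]);c=W[:3,:3]@p+W[:3,3]
    return m["cx"]+m["fx"]*c[0]/-c[2], m["cy"]+m["fy"]*c[1]/c[2]
def tri(a,b):
    (o1,d1),(o2,d2)=a,b
    s=np.linalg.lstsq(np.stack([d1,-d2],1),o2-o1,rcond=None)[0]
    p,q=o1+s[0]*d1,o2+s[1]*d2
    return (p+q)/2,np.linalg.norm(p-q)
E
python3 - <<'E'
from h import *
from cell import manip
M={n:manip.camera_model(n) for n in("scene","top")}
def mask(n,lo,hi,roi):
    p=cv2.imread(f"pics/{n}0.png");h=cv2.cvtColor(p,cv2.COLOR_BGR2HSV)
    m=cv2.inRange(h,lo,hi)
    z=np.zeros_like(m);x0,y0,x1,y1=roi;z[y0:y1,x0:x1]=m[y0:y1,x0:x1]
    k,l,s,c=cv2.connectedComponentsWithStats(z);i=1+np.argmax(s[1:,4]);return l==i,c[i],s[i]
for nm,lo,hi,r1,r2 in(("yel",(22,150,150),(35,255,255),(290,190,345,240),(195,195,245,240)),("red",(0,180,120),(6,255,255),(240,165,290,205),(265,165,310,210))):
    R=[]
    for n,r in(("scene",r1),("top",r2)):
        m,c,s=mask(n,lo,hi,r);d=np.load(f"pics/{n}0.npy");P=pts(M[n],d,m)
        print(nm,n,c.round(1),s,P.mean(0).round(1),P.std(0).round(1),len(P))
        cn=max(cv2.findContours(m.astype(np.uint8),0,2)[0],key=cv2.contourArea)
        print(cv2.boxPoints(cv2.minAreaRect(cn)).round(1).tolist())
        q=np.median(P,0);P=P[np.linalg.norm(P-q,axis=1)<45]
        print(' n',np.linalg.svd(P-P.mean(0))[2][2].round(3))
        R.append(ray(M[n],*c))
    print(nm,tri(*R))
# big image of hood area
p=cv2.imread("pics/top0.png");cv2.imwrite("pics/topz.png",cv2.resize(p[90:290,120:420],None,fx=2.66,fy=2.66,interpolation=cv2.INTER_CUBIC))
p=cv2.imread("pics/scene0.png");cv2.imwrite("pics/scenez.png",cv2.resize(p[140:380,160:380],None,fx=2.5,fy=2.5,interpolation=cv2.INTER_CUBIC))
E
```

```text
yel scene [312.8 216.8] [298 204  30  27 422] [602.5 110.9 236.6] [11.  13.5  2.1] 420
[[298.0, 215.0], [311.0, 202.0], [327.5, 218.5], [314.5, 231.5]]
 n [-0.13  -0.01  -0.991]
yel top [218.6 217.6] [206 205  30  25 497] [597.2 112.4 238.7] [11.2 13.4  2.1] 495
[[205.0, 207.5], [233.6999969482422, 204.6999969482422], [235.8000030517578, 226.5], [207.0, 229.3000030517578]]
 n [-0.144 -0.021 -0.989]
yel (array([599.51859242, 111.39266724, 234.22402553]), np.float64(4.870669426631918))
red scene [269.5 173.5] [269 173   2   2   2] [633.7   5.  279.3] [0.4 1.2 0.5] 2
[[270.0, 174.0], [270.0, 174.0], [269.0, 173.0], [269.0, 173.0]]
 n [0.003 0.407 0.914]Traceback (most recent call last):
  File "<stdin>", line 12, in <module>
  File "<stdin>", line 8, in mask
    return _wrapfunc(a, 'argmax', axis=axis, out=out, **kwds)
    return bound(*args, **kwds)
ValueError: attempt to get argmax of an empty sequence
```

Run:
```python
from h import *
from cell import manip
M={n:manip.camera_model(n) for n in("scene","top")}
for n,r in(("scene",(240,160,295,205)),("top",(265,165,310,215))):
    p=cv2.imread(f"pics/{n}0.png");h=cv2.cvtColor(p,cv2.COLOR_BGR2HSV)
    m=(cv2.inRange(h,(0,140,90),(10,255,255))|cv2.inRange(h,(165,140,90),(180,255,255)))
    z=np.zeros_like(m);x0,y0,x1,y1=r;z[y0:y1,x0:x1]=m[y0:y1,x0:x1]
    k,l,s,c=cv2.connectedComponentsWithStats(z);i=1+np.argmax(s[1:,4]);mm=l==i
    d=np.load(f"pics/{n}0.npy");P=pts(M[n],d,mm);print(n,c[i],s[i],P.mean(0).round(1),P.std(0).round(1),P.min(0),P.max(0))
    # top face of red: largest z
    T=P[P[:,2]>np.percentile(P[:,2],40)];
    w,v=np.linalg.eigh(np.cov(T.T));print(T.mean(0),v[:,2],np.sqrt(w))
    vv,uu=np.nonzero(d>0)
    # orange, other objects
    cv2.imwrite
p=cv2.imread("pics/top0.png");cv2.imwrite("pics/topz.png",cv2.resize(p[90:290,120:420],None,fx=2.66,fy=2.66,interpolation=cv2.INTER_CUBIC))
p=cv2.imread("pics/scene0.png");cv2.imwrite("pics/scenez.png",cv2.resize(p[140:380,160:380],None,fx=2.5,fy=2.5,interpolation=cv2.INTER_CUBIC))
```

```text
scene [262.83333333 180.6504065 ] [252 172  22  18 246] [648.9   4.7 267.1] [10.6  4.2  9.7] [629.72701934  -6.17806047 245.33996208] [670.46734497  12.99826029 280.2760164 ]
[648.09539418   4.15180977 274.15457879] [-0.97032155  0.21707845  0.10655062] [ 2.69526446  4.54259079 11.00291576]
top [284.75949367 186.98101266] [279 173  15  28 158] [642.5   1.7 277.4] [10.6  4.9  3.9] [624.41198697 -11.75651287 255.51520022] [665.6370664   10.96486249 282.6580592 ]
[638.2054909    2.58042107 279.26798759] [-0.92057235  0.38377429  0.07255228] [0.93048442 3.26355937 7.95359855]
```

View pics/topz.png

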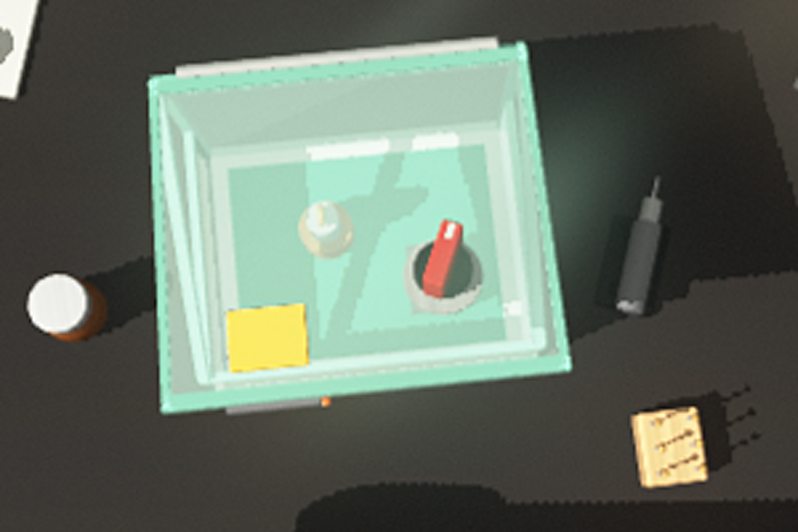

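View pics/scenez.png

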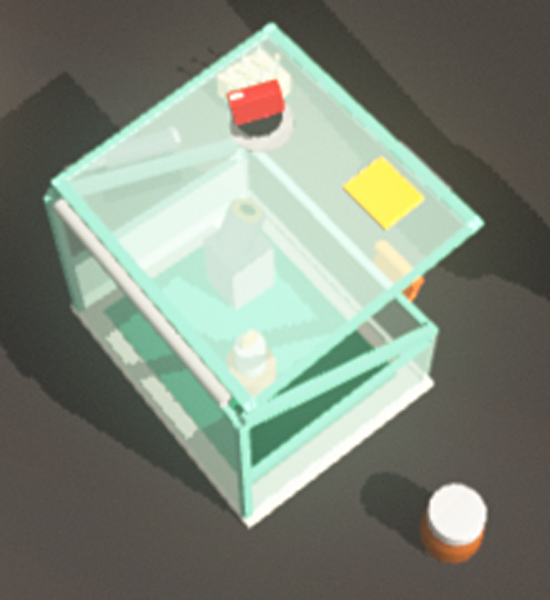

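Run:
```python
from h import *
from cell import manip
M={n:manip.camera_model(n) for n in("scene","top")}
t=lambda x,y:ray(M["top"],120+x/2.66-.3,90+y/2.66-.3)
s=lambda x,y:ray(M["scene"],160+x/2.5-.3,140+y/2.5-.3)
def pl(r,z):
    o,d=r;return o+d*(z-o[2])/d[2]
A={"FL":((162,411),(483,223)),"FR":((571,371),(272,25)),"HL":((150,78),(247,408)),"HR":((524,43),(48,197))}
out={}
for k,(a,b) in A.items():
    p,g=tri(t(*a),s(*b));z=238 if k[0]=="F" else 203
    print(k,p.round(1),round(g,1),"top@z",pl(t(*a),z).round(1),"scene@z",pl(s(*b),z).round(1));out[k]=p
for a,b in(("FL","FR"),("HL","HR"),("FL","HL"),("FR","HR")):
    v=out[b]-out[a];print(a,b,np.linalg.norm(v).round(1),v.round(1),np.degrees(np.arctan2(v[1],v[0])).round(2))
# bystander rough positions (top view pixels)
for n,u,v,z in(("jarcap",142,204,55),("bur",371,258,30),("hp",361,190,40)):
    print(n,pl(ray(M["top"],u,v),z).round(0))
```

```text
FL [553.2 174.9 235.4] 1.1 top@z [552.6 174.7 238. ] scene@z [555.  175.8 238. ]
FR [579.  -84.1 231.5] 2.2 top@z [577.6 -82.5 238. ] scene@z [582.8 -79.9 238. ]
HL [779.1 196.5 209. ] 0.4 top@z [781.4 197.9 203. ] scene@z [777.6 194.2 203. ]
HR [813.2 -59.1 187.7] 1.8 top@z [808.  -58.3 203. ] scene@z [815.3 -47.7 203. ]
FL FR 260.3 [  25.8 -258.9   -3.9] -84.31
HL HR 258.8 [  34.1 -255.6  -21.2] -82.4
FL HL 228.4 [225.9  21.6 -26.4] 5.47
FR HR 239.5 [234.2  24.9 -43.8] 6.08
jarcap [647. 300.  55.]
bur [ 533. -188.   30.]
hp [ 680. -168.   40.]
```

Call:
servo_tool(
  slide=[
    [0, 0, -0.6],
    [0, 0, -0.6],
    [0, 0, -0.4],
    [0, 0, 0],
    [0, 0, 0],
  ],
  turn=[-0.95, -0.95, -0.94, 0, 0],
  hand=[0, 0, 0, 0, 0],
  grip_force=20,
)

```text
t: 0.72
ee_pos: [190.7, 620.7, 293.2]
tool_rot: [[-0.995, -0.096, -0.0], [-0.096, 0.995, -0.002], [0.001, -0.002, -1.0]]
contact_force: [1.1, -0.4, -0.6]
grip_width: 44.0
```

Call:
servo_tool(
  slide=[
    [-0.7, -1, 0],
    [-0.7, -1, 0],
    [-0.7, -1, 0],
    [-0.7, -1, 0],
    [-0.7, -1, 0],
  ],
  turn=[0, 0, 0, 0, 0],
  hand=[0, 0, 0, 0, 0],
)

```text
t: 1.35
ee_pos: [390.2, 387.7, 293.3]
tool_rot: [[-0.995, -0.097, -0.001], [-0.097, 0.995, -0.001], [0.001, -0.001, -1.0]]
contact_force: [0.5, 0.7, 0.4]
grip_width: 0.2
```

Call:
servo_tool(
  slide=[
    [-0.7, -1, 0],
    [-0.7, -1, 0],
    [-0.7, -1, 0],
    [-0.7, -1, 0],
    [-0.3, -0.5, 0],
  ],
  turn=[0, 0, 0, 0, 0],
  hand=[0, 0, 0, 0, 0],
)

```text
t: 1.98
ee_pos: [567.3, 177.1, 293.0]
tool_rot: [[-0.996, -0.092, -0.001], [-0.092, 0.996, -0.002], [0.002, -0.002, -1.0]]
contact_force: [-1.0, -0.2, 0.5]
grip_width: 0.6
```

Call:
servo_tool(
  slide=[
    [0, 0, 0],
    [-0.3, -0.7, 0],
    [-0.3, -0.6, 0],
    [0, 0, 0.3],
    [0, 0, 0],
  ],
  turn=[0, 0, 0, 0, 0],
  hand=[0, 0, 0, 0, 0],
)

```text
t: 2.6
ee_pos: [600.1, 121.7, 277.4]
tool_rot: [[-0.995, -0.101, -0.004], [-0.101, 0.995, 0.0], [0.004, 0.001, -1.0]]
contact_force: [-0.2, 0.3, -0.6]
grip_width: 0.4
```

Run:
```python
from h import *
from cell import manip
import json
s=manip.state();print(np.round(s['ee_pos'],1),np.round(s['joint_positions'],1))
m=manip.camera_model("wrist");p,d=manip.read_camera("wrist");cv2.imwrite("pics/w1.png",p);np.save("pics/w1.npy",d);np.savez("pics/w1m.npz",**m)
p,d=manip.read_camera("top");cv2.imwrite("pics/top1.png",p)
```

```text
[600.1 121.7 277.4] [-24.3  20.   12.6  94.   -4.8  66.8  85.3]
```

View pics/w1.png

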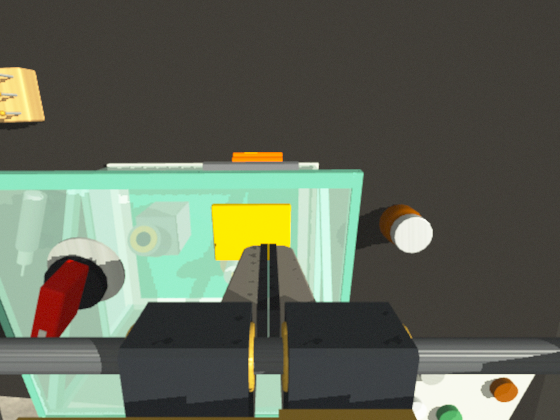

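View pics/top1.png

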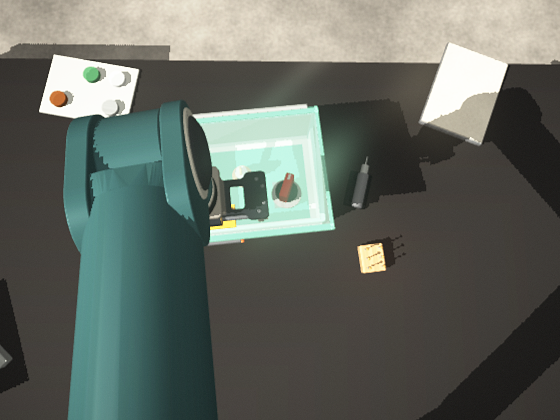

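Run:
```python
from h import *
m=dict(np.load("pics/w1m.npz"));d=np.load("pics/w1.npy");p=cv2.imread("pics/w1.png");h=cv2.cvtColor(p,cv2.COLOR_BGR2HSV)
y=cv2.inRange(h,(22,150,150),(35,255,255))>0
cn=max(cv2.findContours(y.astype(np.uint8),0,2)[0],key=cv2.contourArea);x,yy,w,hh=cv2.boundingRect(cn);print(x,yy,w,hh)
P=pts(m,d,y);print(np.median(P,0),P.min(0),P.max(0));n=np.linalg.svd(P-P.mean(0),full_matrices=False)[2][2];print(n)
for u,v in((212,204.5),(291,204.5),(215,261),(291,261)):
    o,r=ray(m,u,v);print(u,v,(o+r*(237-o[2])/r[2]).round(1))
r=((cv2.inRange(h,(0,140,60),(10,255,255))|cv2.inRange(h,(165,140,60),(180,255,255)))>0);r[:,150:]=0;r[:250]=0
P=pts(m,d,r);print("red",np.median(P,0),P.min(0),P.max(0),len(P))
```

```text
212 204 79 56
[593.33121698 107.85745183 237.51052455] [ 550.15033214 -175.45307149   57.37948792] [621.36985395 149.34292797 387.49477508]
[ 0.98836334 -0.09478668  0.11896804]
212 204.5 [583.   83.8 237. ]
291 204.5 [578.  133.3 237. ]
215 261 [621.3  87.9 237. ]
291 261 [616.3 137.8 237. ]
red [636.65017132   4.2984649  272.69929662] [579.22060971 -11.17074426 242.85288311] [666.26342012  67.07341291 377.52887842] 2738
```

Call:
servo_tool(
  slide=[
    [-0.06, -0.21, 0],
    [0, 0, 0.3],
    [0, 0, 0.3],
    [0, 0, 0.3],
    [0, 0, 0],
  ],
  turn=[0, 0, 0, 0, 0],
  hand=[0, 0, 0, 0, 0],
)

```text
t: 3.32
ee_pos: [605.2, 109.3, 232.6]
tool_rot: [[-0.995, -0.099, -0.003], [-0.099, 0.995, -0.001], [0.003, -0.0, -1.0]]
contact_force: [-0.6, 0.1, 0.4]
grip_width: 0.4
```

Call:
servo_tool(
  slide=[
    [0, 0, 0.3],
    [0, 0, 0.3],
    [0, 0, 0.3],
    [0, 0, 0.3],
    [0, 0, 0],
  ],
  turn=[0, 0, 0, 0, 0],
  hand=[0, 0, 0, 0, 0],
)

```text
t: 3.95
ee_pos: [605.1, 109.1, 172.7]
tool_rot: [[-0.995, -0.098, -0.003], [-0.098, 0.995, -0.001], [0.003, -0.001, -1.0]]
contact_force: [0.2, -0.6, -0.5]
grip_width: 0.5
```

Run:
```python
from h import *
from cell import manip
s=manip.state();print(np.round(s['ee_pos'],1),np.round(s['contact_force'],1))
p,d=manip.read_camera("scene");cv2.imwrite("pics/s2.png",cv2.resize(p[100:380,140:420],None,fx=2,fy=2))
```

```text
[605.1 109.1 172.7] [ 0.2 -0.6 -0.5]
```

View pics/s2.png

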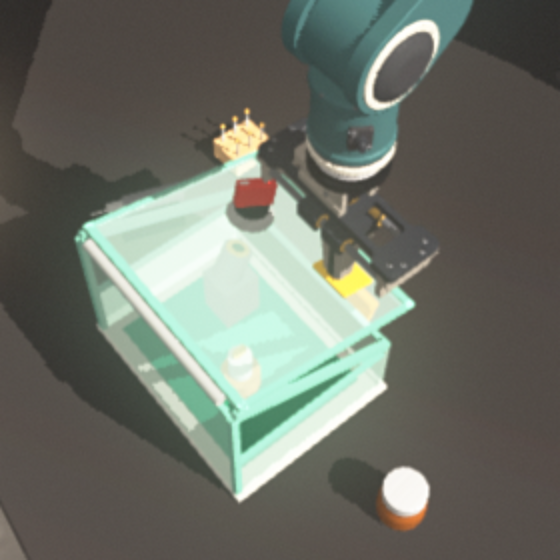

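Call:
servo_tool(
  slide=[
    [0, 0, 0.2],
    [0, 0, 0.2],
    [0, 0, 0.15],
    [0, 0, 0.1],
    [0, 0, 0.1],
  ],
  turn=[0, 0, 0, 0, 0],
  hand=[0, 0, 0, 0, 0],
)

```text
t: 4.62
ee_pos: [606.9, 109.4, 138.1]
tool_rot: [[-0.995, -0.098, 0.001], [-0.098, 0.995, 0.0], [-0.001, 0.0, -1.0]]
contact_force: [-3.2, -0.7, 14.8]
grip_width: 0.2
```

Call:
servo_tool(
  slide=[
    [0, 0, 0.06],
    [0, 0, 0.06],
    [0, 0, 0.06],
    [0, 0, 0.04],
    [0, 0, 0],
  ],
  turn=[0, 0, 0, 0, 0],
  hand=[0, 0, 0, 0, 0],
)

```text
t: 5.25
ee_pos: [607.3, 109.5, 128.5]
tool_rot: [[-0.995, -0.098, 0.002], [-0.098, 0.995, 0.001], [-0.002, 0.001, -1.0]]
contact_force: [-3.8, -1.8, 16.5]
grip_width: 0.7
```

Call:
servo_tool(
  slide=[
    [0, 0, 0.05],
    [0, 0, 0],
    [0, 0, 0],
    [0, 0, 0],
    [0, 0, 0],
  ],
  turn=[0, 0, 0, 0, 0],
  hand=[0, 0, 0, 0, 0],
)

```text
t: 5.88
ee_pos: [607.4, 109.5, 128.1]
tool_rot: [[-0.995, -0.098, 0.003], [-0.098, 0.995, 0.002], [-0.003, 0.001, -1.0]]
contact_force: [-8.2, -1.1, 28.0]
grip_width: 0.2
```

Call:
servo_tool(
  slide=[
    [0, 0, -0.5],
    [0, 0, -1],
    [0, 0, -0.8],
    [0, -1, -0.3],
    [0, -0.6, 0],
  ],
  turn=[0, 0, 0, 0, 0],
  hand=[0, 0, 40, 40, 40],
)

```text
t: 6.5
ee_pos: [614.5, 27.4, 254.8]
tool_rot: [[-0.995, -0.097, 0.002], [-0.097, 0.995, -0.001], [-0.002, -0.001, -1.0]]
contact_force: [0.6, 0.4, -0.5]
grip_width: 28.8
```

Run:
```python
from h import *
from cell import manip
s=manip.state();print(np.round(s['ee_pos'],1),np.round(s['joint_positions'],1))
m=manip.camera_model("wrist");p,d=manip.read_camera("wrist");cv2.imwrite("pics/w3.png",p);np.save("pics/w3.npy",d);np.savez("pics/w3m.npz",**m)
m=manip.camera_model("scene");p,d=manip.read_camera("scene");cv2.imwrite("pics/s3.png",cv2.resize(p[100:380,140:420],None,fx=2,fy=2));np.save("pics/s3.npy",d);cv2.imwrite("pics/s3f.png",p)
```

```text
[614.5  27.4 254.8] [-16.9  21.2  14.6  95.5  -5.8  63.9  94.9]
```

View pics/w3.png

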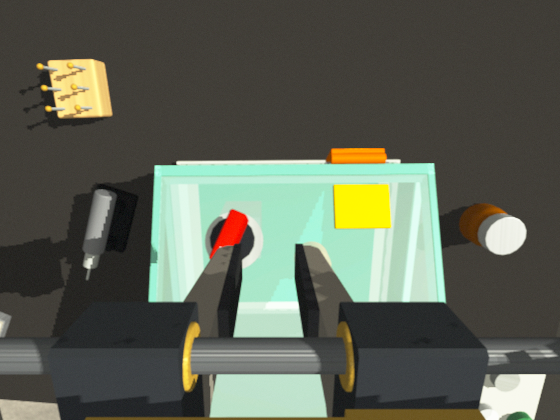

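View pics/s3.png

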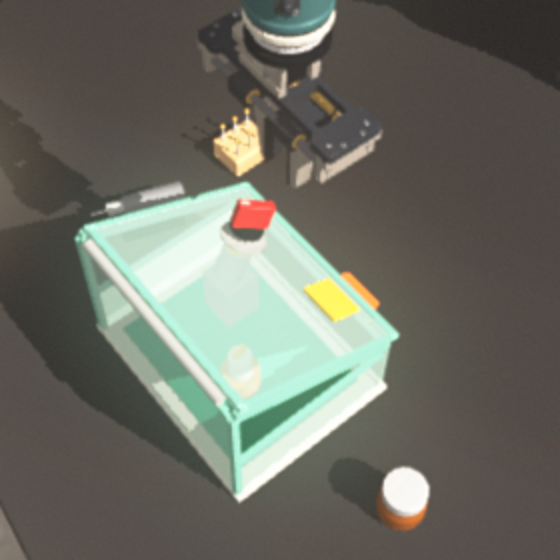

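Call:
servo_tool(
  slide=[
    [-0.8, 0.2, 0],
    [-0.5, 0.2, 0],
    [0, 0, 0],
    [0, 0, 0],
    [0, 0, 0],
  ],
  turn=[0, 0, 0, 0, 0],
  hand=[40, 40, 40, 40, 40],
)

```text
t: 7.22
ee_pos: [676.0, 55.6, 253.6]
tool_rot: [[-0.995, -0.098, -0.001], [-0.098, 0.995, -0.0], [0.001, 0.0, -1.0]]
contact_force: [-0.1, -0.1, 0.4]
grip_width: 39.7
```

Run:
```python
from h import *
from cell import manip
s=manip.state();print(np.round(s['ee_pos'],1))
m=manip.camera_model("wrist");p,d=manip.read_camera("wrist");cv2.imwrite("pics/w4.png",p);np.save("pics/w4.npy",d);np.savez("pics/w4m.npz",**m)
for nm,p,d,m,lim in(("w",p,d,m,None),("s",cv2.imread("pics/s3f.png"),np.load("pics/s3.npy"),manip.camera_model("scene"),None)):
    h=cv2.cvtColor(p,cv2.COLOR_BGR2HSV)
    r=((cv2.inRange(h,(0,150,70),(7,255,255))|cv2.inRange(h,(168,150,70),(180,255,255)))>0)
    P=pts(m,d,r);k=(abs(P[:,0]-636)<35)&(abs(P[:,1])<35)&(P[:,2]>140)&(P[:,2]<190);P=P[k];print(nm,len(P),P.mean(0),P.min(0),P.max(0))
    # hood frame of lid
    a=np.radians(25);y=np.radians(5.7)
    X=np.array([np.cos(a)*np.cos(y),np.cos(a)*np.sin(y),np.sin(a)]);Y=np.array([-np.sin(y),np.cos(y),0]);Z=np.cross(X,Y)
    L=(P-np.array([796,70,200]))@np.stack([X,Y,Z],1)
    print(np.percentile(L,[1,50,99],0).round(1))
    T=L[L[:,2]>np.percentile(L[:,2],98)-4];c=cv2.minAreaRect(T[:,:2].astype(np.float32));print("topface lid xy",c,T[:,2].mean(),len(T))
    yy=cv2.inRange(h,(22,150,150),(35,255,255))>0
    P=pts(m,d,yy);k=(abs(P[:,0]-610)<35)&(abs(P[:,1]-111)<40);P=P[k];P=(P-np.array([796,70,200]))@np.stack([X,Y,Z],1);print("pad lid",np.median(P,0),P.min(0),P.max(0))
```

```text
[676.   55.6 253.6]
w 1606 [6.35451619e+02 4.98474833e-01 1.73477248e+02] [613.27805545 -13.91618859 146.02629916] [662.33758528  10.94723773 187.79783974]
[[-182.1  -67.2   22.6]
 [-162.4  -53.1   52. ]
 [-143.1  -42.2   54.2]]
topface lid xy ((-163.72496032714844, -55.53056335449219), (13.646451950073242, 41.46721267700195), 66.22801971435547) 52.674737220678715 968
pad lid [-193.59651436   59.05886291    8.94230958] [-214.54940243   34.16412686    2.52744726] [-174.38241332   85.71782551   11.14026793]
s 217 [641.10133787   3.33998066 169.67276755] [616.11758984 -11.6967154  146.77751147] [664.33639803  11.57054574 186.88982446]
[[-177.9  -60.5   23.5]
 [-158.6  -51.2   41.3]
 [-139.6  -41.7   53.6]]
topface lid xy ((-160.10494995117188, -52.72338104248047), (13.57599925994873, 42.177974700927734), 70.46611022949219) 51.29848978399956 56
pad lid [-190.53826373   59.98083034    8.10282312] [-211.66142109   36.09711286    4.82075177] [-171.44069449   83.86299739   12.10502308]
```

View pics/w4.png

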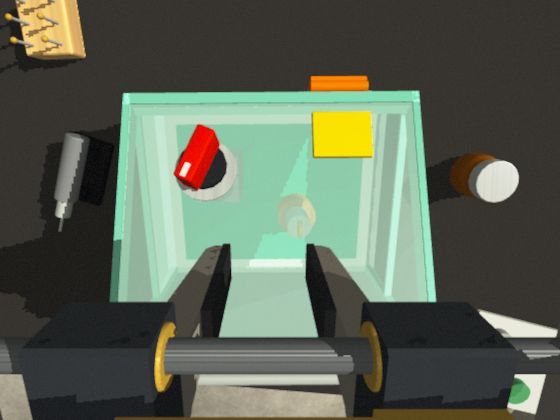

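Call:
servo_tool(
  slide=[
    [0.45, -0.5, 0],
    [0.45, -0.55, 0],
    [0, 0, 0],
    [0, 0, 0],
    [0, 0, 0],
  ],
  turn=[0, 0, 0.9, 0.9, 0.92],
  hand=[40, 40, 40, 40, 40],
)

```text
t: 7.9
ee_pos: [636.7, -1.1, 254.1]
tool_rot: [[-0.959, 0.282, 0.001], [0.282, 0.959, 0.0], [-0.0, 0.001, -1.0]]
contact_force: [0.3, -0.8, -0.8]
grip_width: 39.8
```

Call:
servo_tool(
  slide=[
    [0, 0, 0.4],
    [0, 0, 0.4],
    [0, 0, 0],
    [0, 0, 0],
    [0, 0, 0],
  ],
  turn=[0, 0, 0, 0, 0],
  hand=[40, 40, 40, 40, 40],
)

```text
t: 8.52
ee_pos: [637.7, -0.8, 214.8]
tool_rot: [[-0.961, 0.278, 0.002], [0.278, 0.961, 0.0], [-0.002, 0.001, -1.0]]
contact_force: [-0.7, 1.3, -1.0]
grip_width: 40.1
```

Run:
```python
from h import *
from cell import manip
s=manip.state();print(np.round(s['ee_pos'],1),np.round(s['joint_positions'],1));print(np.round(s['tool_rot'],3).tolist())
p,d=manip.read_camera("wrist");cv2.imwrite("pics/w5.png",p)
p,d=manip.read_camera("scene");cv2.imwrite("pics/s5.png",cv2.resize(p[100:300,200:340],None,fx=3,fy=3))
```

```text
[637.7  -0.8 214.8] [-16.9  25.9  18.9  94.8  -9.3  60.7  78.7]
[[-0.961, 0.278, 0.002], [0.278, 0.961, 0.0], [-0.002, 0.001, -1.0]]
```

View pics/w5.png

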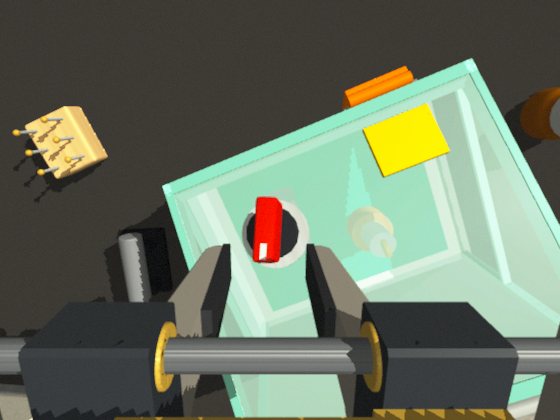

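View pics/s5.png

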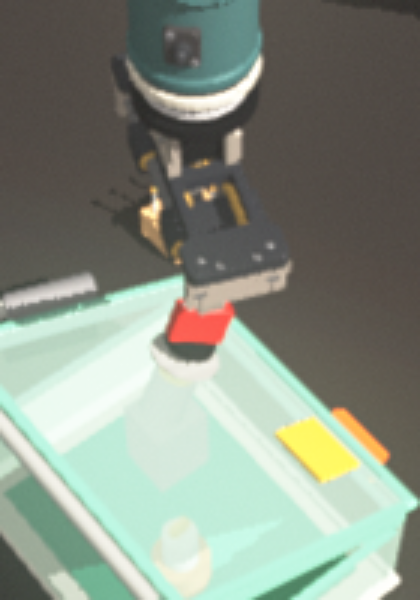

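Call:
servo_tool(
  slide=[
    [0, 0, 0.4],
    [0, 0, 0.4],
    [0, 0, 0.3],
    [0, 0, 0.05],
    [0, 0, 0],
  ],
  turn=[0, 0, 0, 0, 0],
  hand=[36, 36, 36, 36, 36],
)

```text
t: 9.25
ee_pos: [636.8, -0.6, 156.1]
tool_rot: [[-0.961, 0.277, -0.001], [0.277, 0.961, 0.0], [0.001, -0.0, -1.0]]
contact_force: [-1.9, 0.4, 0.7]
grip_width: 35.9
```

Call:
servo_tool(
  slide=[
    [0, 0, 0],
    [0, 0, 0],
    [0, 0, 0],
    [0, 0, 0],
    [0, 0, 0],
  ],
  turn=[0, 0, 0, 0, 0],
  hand=[20, 10, 5, 5, 5],
  grip_force=20,
)

```text
t: 9.88
ee_pos: [637.7, -0.7, 156.5]
tool_rot: [[-0.961, 0.277, 0.001], [0.277, 0.961, 0.0], [-0.001, 0.0, -1.0]]
contact_force: [-0.4, -0.5, 3.0]
grip_width: 16.3
```

Call:
servo_tool(
  slide=[
    [-0.03, 0.01, 0.06],
    [-0.03, 0.01, 0.07],
    [-0.02, 0.01, 0.06],
    [0, 0, 0],
    [0, 0, 0],
  ],
  turn=[0, 0, 0, 0, 0],
  hand=[5, 5, 5, 5, 5],
)

```text
t: 10.5
ee_pos: [641.6, -0.1, 148.1]
tool_rot: [[-0.961, 0.277, 0.0], [0.277, 0.961, 0.001], [-0.0, 0.001, -1.0]]
contact_force: [-5.3, -0.2, 12.4]
grip_width: 16.7
```

Run:
```python
from h import *
from cell import manip
s=manip.state();print(np.round(s['ee_pos'],1),np.round(s['contact_force'],1),np.round(s['wrist_torque'],2))
p,d=manip.read_camera("scene");cv2.imwrite("pics/s6.png",cv2.resize(p[100:300,200:340],None,fx=3,fy=3))
```

```text
[ 6.416e+02 -1.000e-01  1.481e+02] [-5.3 -0.2 12.4] [0.38 0.93 0.12]
```

View pics/s6.png

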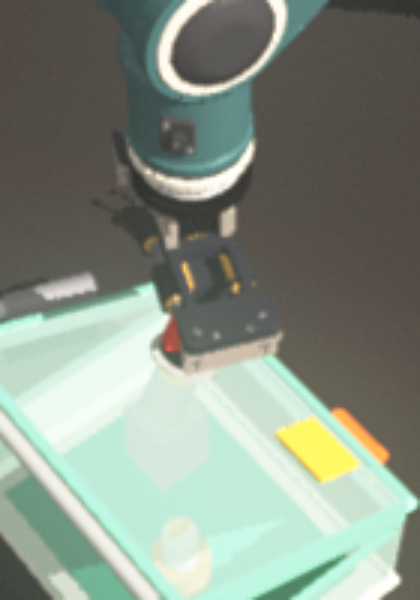

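Call:
servo_tool(
  slide=[
    [0, 0, 0],
    [0, 0, 0],
    [0, 0, 0],
    [0, 0, 0],
    [0, 0, 0],
  ],
  turn=[0.5, 0.5, 0.5, 0.5, 0],
  hand=[5, 5, 5, 5, 5],
)

```text
t: 11.18
ee_pos: [642.0, 0.2, 147.9]
tool_rot: [[-0.847, 0.531, 0.001], [0.531, 0.847, 0.001], [-0.0, 0.001, -1.0]]
contact_force: [-2.6, -0.2, 10.6]
grip_width: 18.3
```

Call:
servo_tool(
  slide=[
    [0, 0, 0],
    [0, 0, 0],
    [0, 0, 0],
    [0, 0, 0],
    [0, 0, 0],
  ],
  turn=[0.5, 0.5, 0.5, 0.5, 0],
  hand=[5, 5, 5, 5, 5],
)

```text
t: 11.8
ee_pos: [641.8, 0.6, 148.2]
tool_rot: [[-0.668, 0.744, 0.001], [0.744, 0.668, 0.002], [0.001, 0.002, -1.0]]
contact_force: [-5.5, 0.8, 13.7]
grip_width: 20.5
```

Call:
servo_tool(
  slide=[
    [0, 0, 0],
    [0, 0, 0],
    [0, 0, 0],
    [0, 0, 0],
    [0, 0, 0],
  ],
  turn=[0.5, 0.5, 0.5, 0.5, 0.5],
  hand=[5, 5, 5, 5, 5],
)

```text
t: 12.42
ee_pos: [641.8, 1.3, 148.7]
tool_rot: [[-0.372, 0.928, 0.001], [0.928, 0.372, 0.003], [0.003, 0.002, -1.0]]
contact_force: [-7.1, 2.0, 16.7]
grip_width: 21.7
```

Run:
```python
from h import *
from cell import manip
s=manip.state();print(np.round(s['ee_pos'],1),np.round(s['contact_force'],1),np.round(s['wrist_torque'],2),np.round(s['joint_positions'],1))
p,d=manip.read_camera("wrist");cv2.imwrite("pics/w7.png",p)
p,d=manip.read_camera("scene");cv2.imwrite("pics/s7.png",cv2.resize(p[100:300,200:340],None,fx=3,fy=3))
```

```text
[641.8   1.3 148.7] [-7.1  2.  16.7] [1.12 0.94 0.24] [-24.8  32.1  30.3  97.9 -19.2  55.2  34.6]
```

View pics/w7.png

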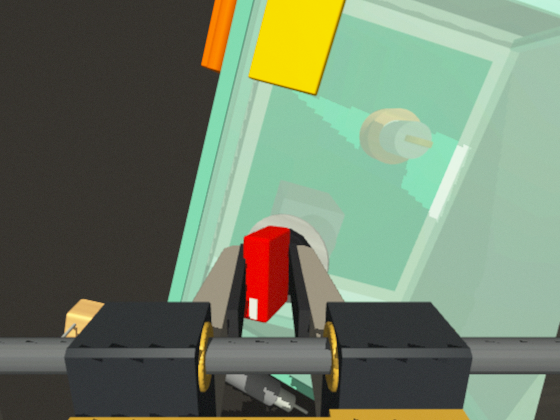

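View pics/s7.png

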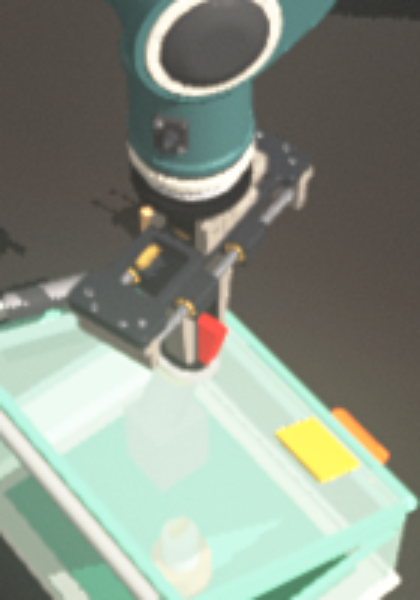

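Call:
servo_tool(
  slide=[
    [0, 0, 0],
    [0, 0, 0],
    [0, 0, 0],
    [0, 0, 0],
    [0, 0, 0],
  ],
  turn=[0.5, 0.5, 0.5, 0.5, 0.5],
  hand=[5, 5, 5, 5, 5],
)

```text
t: 13.15
ee_pos: [642.2, 1.5, 149.1]
tool_rot: [[-0.032, 0.999, 0.002], [0.999, 0.032, 0.004], [0.004, 0.002, -1.0]]
contact_force: [-6.4, 3.5, 17.6]
grip_width: 22.3
```

Call:
servo_tool(
  slide=[
    [0, 0, 0],
    [0, 0, 0],
    [0, 0, 0],
    [0, 0, 0],
    [0, 0, 0],
  ],
  turn=[0.5, 0.5, 0.5, 0.5, 0.5],
  hand=[5, 5, 5, 5, 5],
)

```text
t: 13.78
ee_pos: [642.7, 1.4, 149.4]
tool_rot: [[0.312, 0.95, 0.003], [0.95, -0.312, 0.003], [0.004, 0.002, -1.0]]
contact_force: [-6.3, 3.3, 19.5]
grip_width: 21.2
```

Call:
servo_tool(
  slide=[
    [0, 0, -0.02],
    [0, 0, 0],
    [0, 0, 0],
    [0, 0, 0],
    [0, 0, 0],
  ],
  turn=[0.5, 0.5, 0.5, 0.5, 0.5],
  hand=[5, 5, 5, 5, 5],
)

```text
t: 14.4
ee_pos: [642.9, 0.8, 149.5]
tool_rot: [[0.618, 0.786, 0.003], [0.786, -0.618, 0.002], [0.003, 0.001, -1.0]]
contact_force: [-2.1, 2.2, 13.4]
grip_width: 19.8
```

Call:
servo_tool(
  slide=[
    [0, 0, 0],
    [0, 0, 0],
    [0, 0, 0],
    [0, 0, 0],
    [0, 0, 0],
  ],
  turn=[0.5, 0.5, 0.5, 0.4, 0.2],
  hand=[5, 5, 5, 5, 5],
)

```text
t: 15.02
ee_pos: [642.4, 0.8, 149.5]
tool_rot: [[0.817, 0.576, 0.002], [0.576, -0.817, 0.001], [0.002, -0.0, -1.0]]
contact_force: [-5.6, 1.8, 14.8]
grip_width: 19.3
```

Run:
```python
from h import *
from cell import manip
s=manip.state();print(np.round(s['ee_pos'],1),np.round(s['contact_force'],1),np.round(s['wrist_torque'],2),np.round(s['joint_positions'],1))
p,d=manip.read_camera("wrist");cv2.imwrite("pics/w8.png",p)
```

```text
[642.4   0.8 149.5] [-5.6  1.8 14.8] [0.23 1.01 0.56] [-36.9  37.4  49.1  98.6 -32.5  59.1 -31.2]
```

View pics/w8.png

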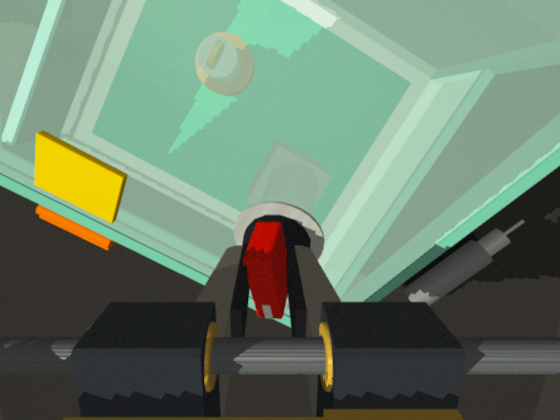

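Call:
servo_tool(
  slide=[
    [0, 0, 0],
    [0, 0, 0],
    [0, 0, 0],
    [0, 0, -0.4],
    [0, 0, -0.8],
  ],
  turn=[0, 0, 0, 0, 0],
  hand=[40, 40, 40, 40, 40],
)

```text
t: 15.7
ee_pos: [640.3, -0.3, 206.6]
tool_rot: [[0.818, 0.575, -0.004], [0.575, -0.818, -0.001], [-0.004, -0.001, -1.0]]
contact_force: [0.2, 0.4, 0.8]
grip_width: 40.1
```

Call:
servo_tool(
  slide=[
    [0, 0, -0.8],
    [0, 0, -0.8],
    [-0.5, 0, 0],
    [-0.5, 0, 0],
    [0, 0, 0],
  ],
  turn=[0, 0, 0, 0, 0],
  hand=[40, 40, 40, 40, 40],
)

```text
t: 16.32
ee_pos: [599.7, -30.7, 287.9]
tool_rot: [[0.82, 0.572, 0.0], [0.572, -0.82, 0.0], [0.0, -0.0, -1.0]]
contact_force: [-0.6, 0.2, 0.3]
grip_width: 39.9
```

Run:
```python
from h import *
from cell import manip
s=manip.state();print(np.round(s['ee_pos'],1),np.round(s['contact_force'],1))
mw=manip.camera_model("wrist");pw,dw=manip.read_camera("wrist");cv2.imwrite("pics/w9.png",pw)
ps,ds=manip.read_camera("scene");cv2.imwrite("pics/s9.png",ps)
pt,dt=manip.read_camera("top");cv2.imwrite("pics/t9.png",pt)
for nm,p,d,m in(("w",pw,dw,mw),("s",ps,ds,manip.camera_model("scene")),("t",pt,dt,manip.camera_model("top"))):
    h=cv2.cvtColor(p,cv2.COLOR_BGR2HSV)
    r=((cv2.inRange(h,(0,150,70),(7,255,255))|cv2.inRange(h,(168,150,70),(180,255,255)))>0)
    a=np.radians(25);y=np.radians(5.7)
    X=np.array([np.cos(a)*np.cos(y),np.cos(a)*np.sin(y),np.sin(a)]);Y=np.array([-np.sin(y),np.cos(y),0]);Z=np.cross(X,Y);B=np.stack([X,Y,Z],1)
    P=pts(m,d,r);P=P[(abs(P[:,0]-640)<40)&(abs(P[:,1])<40)&(P[:,2]>130)&(P[:,2]<190)]
    if len(P)>20:
        L=(P-np.array([796,70,200]))@B
        T=L[L[:,2]>np.percentile(L[:,2],98)-4];print(nm,cv2.minAreaRect(T[:,:2].astype(np.float32)),np.median(T[:,2]),len(T))
    P=pts(m,d,cv2.inRange(h,(22,150,150),(35,255,255))>0);P=P[(abs(P[:,0]-610)<35)&(abs(P[:,1]-111)<40)]
    if len(P):print("pad",np.median((P-np.array([796,70,200]))@B,0))
```

```text
[599.7 -30.7 287.9] [-0.6  0.2  0.3]
w ((-163.46080017089844, -54.94046401977539), (41.98283386230469, 14.23916244506836), 37.02973175048828) 45.04147072233084 688
pad [-192.22752015   59.2722789     8.59498319]
s ((-157.05213928222656, -51.96967315673828), (35.17287826538086, 11.575465202331543), 35.70792007446289) 44.3747668095896 54
pad [-191.12712161   60.22461027    7.85790543]
pad [-194.45156672   59.15665958   10.5139077 ]
```

View pics/w9.png

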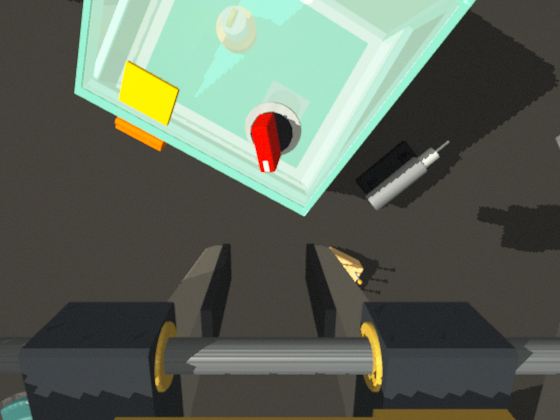

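View pics/s9.png

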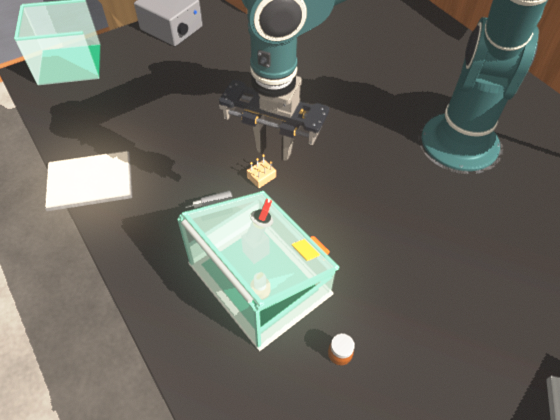

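```bash
python3 -c "
from cell import manip
print(manip.hand_in())"
```

```text
the job is handed in; nothing more can be done
None
```

I shut the lid and screwed the knob down to its stop, then handed the job in at about 16.5 s of the 61 s allowed. No verdict was reported, so this rests on my own last checks:

- **Lid:** I pressed the yellow pad with closed fingers until the lid passed the catch. It then sat rigid at TCP z ≈ 128 mm under 28 N. In the last pictures the pad still lies at its shut-lid position to within about 2 to 4 mm.
- **Knob:** I gripped the bar with the tool vertical, because the moves cannot tilt it to the screw axis. I pushed it in about 9 mm to its rigid stop and turned it clockwise in one go. The wrist camera afterwards put the bar at 143° (about 2.5 rad, the stop), and about 7.6 mm in from where it started.
- **Disagreement between cameras:** The scene camera puts the bar at about 144° and 7 mm in, but its knob position is about 7 mm off. That view is coarse, so I relied on the wrist camera.
- **Bystanders:** The jar, bur block and handpiece look upright and unmoved in the final pictures. I judged this by eye and did not measure it.
- **Robot:** The fingers were open and the arm was clear of everything, with contact force near 0.

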